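# Fit the strip die on the pug mill nose

## Robot

A 6-joint arm with a two-finger parallel gripper is mounted at the origin on the work surface. World frame = base frame: x ahead of the robot, y to its left, z up, the work surface at z = 0. Lengths are in mm, angles in rad, forces in N, time in s.
With the tool pointing down it reaches from about 325 to 900 mm from the base axis. Payload 6.1 kg.
Tool frame: the origin (TCP) lies on the mounting face of the last link; the fingertips stand 173 mm ahead of it and the grasp point (between the pads) lies 155 mm ahead of it; z points along the fingers, y is the line along which they close (so a half turn about z gives the same grasp; the last joint's range is limited). The gripper opens to 85 mm and grips with 20 to 120 N. Pads are 22 mm wide; open, the fingers measure 114 mm over their backs; the gripper's body (76 mm by 85 mm) begins 54 mm behind the grasp point. The pads swing forward as they close: fully open they stand 13 mm farther back than shut.
Start: joints at [-1.383, 0.22, 1.526, -0, 1.395, -0.126], TCP at [192.915, -594.475, 404.7] pointing down, gripper open.
Joint ranges: [-2.98, 2.98], [-0.91, 2.08], [0.09, 2.57], [-1.24, 4.39], [0.2, 2.65], [-2.68, 2.68]. Speed limits (rad/s): [2.57, 2.57, 3.01, 3.14, 3.14, 3.14].

## Interface

Orientations are given as [roll, pitch, yaw] about the fixed x, y, z axes, in that order (R = Rz(yaw) Ry(pitch) Rx(roll)).
In Python, from cell import manip gives the robot as it stands.
- The arm moves only by the tool play_rows, never from a script. Its argument "deltas" is a list of rows, each an object with "fingers": the closure, from 0 (fully open) to 1 (shut); "delta_pos": the shift along the world's x, y, z in units of 0.04 m (1.0 is 0.04 m), a list of three; "angular": the turn, a rotation vector about the world's x, y, z in units of 5 degrees (1.0 is 5 degrees), a list of three. A call has exactly 8 rows; each row shifts and turns the commanded pose from where the row before left it; what a row does not reach is not made up. A row lasts 1/10 s, in which the tool goes at most 50 mm and 8.59 degrees, less where a joint would pass 70% of its speed; a pose out of reach is approached as far as the arm can. A call with a number of a shift or a turn outside -1 to 1 is refused whole. A call with a gripper value outside its range is refused whole. The fingers move at their own pace and stop on an object; the grip force is fixed at half the most. Time passes only in rows, so rows that do not move let the fingers close, or fill a call up. It gives the time, the measured TCP pose, the force, the opening and the grip force at its end, in the units of the state.
- manip.get_state(): the state, without advancing time (a new reading comes with each control period).
- manip.read_camera(name): name is "side" or "top" or "wrist"; returns the picture (400x640x3 uint8, red, green, blue); there is no depth.
- manip.camera_model(name): a dict with "camera_matrix" (3x3 intrinsics, pixels), "T" (4x4, takes a point from camera to world coordinates). Camera axes: x right, y up, looking along -z (the intrinsics and any distortion apply to the point x, -y, -z); pixel columns grow to the right and rows downward; lengths in mm; the calibration is good to about 2 mm. A picture is of the moment at which its call begins: read the wrist's pose just before it. camera_model takes no time and is no camera call; for the wrist camera it gives the pose at the moment of the call.
- manip.hand_in(): hands the job in; it is judged then, once.
Trained networks look in the newest picture that a camera, given by its name, has taken for a name from the list of things; names that differ only in an ending like _2 or _b are one class to them, and where a whole thing is asked for, a point or a joint stands for the part that bears it (a point fixed in the world has none). Each returns a list of dicts, best first, with "p" (0 to 1); they miss things now and then, are a little off and sometimes report something else, mostly with a low value. They report only what shows in the picture. A call takes as long as a camera call.
- manip.recognise(thing, camera): "position" ([x, y, z] in mm, in world coordinates, good to about 4 mm: the middle of the surface that is visible of it).
- manip.silhouettes(thing, camera): "pixels" (400x640 bool, what is visible of it).
- manip.place_of(thing, camera): "position" ([x, y, z] in mm, in world coordinates, good to about 4 mm: a listed point, or the origin of a listed thing).
The state is a dict: "time": time; "q": joint angles; "qvel": joint speeds; "joint_torque": joint torques, N m; "position": TCP position; "orientation": TCP orientation; "contact_force": force on the tool from outside, world axes, zero at the start; "torque": the same for the moment, N m; "gripper_width": finger opening in mm; "gripper_force": force on a finger pad.
Only numpy, scipy, OpenCV 4.12 (cv2) and the standard library are available. Lean on these libraries where they do the work, as an engineer would, in place of code of your own. Each camera call takes 0.05 s, during which the arm holds its last target. There are 200 camera calls.

## Task

Fit the extrusion die with the rectangular mouthpiece onto the pug mill's nose: turn it until its three keyholes match the headed studs, slide it down over them, then press it down against the sprung seal and turn it clockwise as far as it goes, so that when you let go the stud heads settle into the pockets and hold it. Do not force it, and leave the other dies and tools where they are.

Things in the scene. Friction and masses are not known exactly. Their poses are not given: they have to be found in the camera images.
- die_mid (a point): The die to be fitted, loose, aluminium, 0.36 to 0.54 kg: a round plate (see die) with an open rectangular mouthpiece standing on its middle, a tube 64 x 36 mm outside, 50 mm tall. It lies mouthpiece up. The point is on its axis, 29 mm above the underside, half-way up; z up, x along the 64 mm side, y across the 36 mm (grasp across y, fingertips 12 mm above the plate, clear of stud heads).
- die: The plate of that die, 140 mm across, 8 mm thick; origin at the centre of its underside, axes as for die_mid. It has three equal keyholes on a circle of 51 mm radius. Each is a round through hole of 20 mm diameter with an 11 mm wide slot running from it, counter-clockwise seen from above, along the circle to a pocket.
- die_hole (a point): Centre of one of the three round keyholes, mid-thickness: 51 mm from the plate's axis along the die's +x. The others lie 120 and 240 degrees on. Any of the three matches with the studs will do.
- die_pocket (a point): Centre of the pocket at the end of the slot of that keyhole, at the top face of the plate: 51 mm from the axis, 30 degrees counter-clockwise from the hole, a round recess 20 mm across and 3 mm deep around the slot's end, where a stud head settles.
- mouth (a point): Centre of the flat top face of the nose's flange, 128 mm above the table; z up, x and y those of the cradle. Three steel studs stand on the flange on a circle of 51 mm radius, 120 degrees apart: 8 mm shanks with round domed heads, 16 mm across, that begin 11 mm and end 19 mm above this face. The flange is 140 mm across.
- cradle: Fixed wooden cradle, 190 mm square, 18 mm thick, with the grey cone-shaped nose that is clamped in it mouth up; origin on the table under the nose's axis. The nose can stand turned in it: one stud lies within 20 degrees, either way, of the cradle's -x direction as seen from the axis. How far off is not measured: look or feel for it.
- seal_top (a point): Centre of the top of the black seal ring (80 mm across) inside the studs when nothing presses it: 9 mm above the flange face. It is sprung: 7 N at first touch and 0.8 N more per mm, down to flush with the face. A die put over the heads and let go rests on it, not yet held.
- seat (a point): Where the centre of the die's underside ends up: 6 mm above the flange face. To get there the underside is pressed to less than 3 mm above the face (12 to 14 N on the seal, part of it the die's weight), the die is turned clockwise 30 degrees to the end of its slots, and let go: it rises until the heads sit in the pockets. Stopped part-way it stays at 3 mm.
- die_round: Another die, to be left alone: the same plate with a round mouthpiece, 46 mm across and 50 mm tall. Origin at the centre of its underside.
- die_coil: Another die, to be left alone: the same plate with three short round spouts, 22 mm tall. Origin at the centre of its underside.
- mould: White plaster tile, 130 mm square, 26 mm tall. Origin at the centre of its underside. To be left alone.
- pot: Glass jar with a white lid, 72 mm across, 90 mm tall. Origin at the centre of its underside. To be left alone.
- spanner: Steel spanner, 170 mm long, lying on the table. To be left alone.
- rib: Flat wooden rib, 100 mm by 55 mm, 6 mm thick. To be left alone.
- scraper: Scraper with a handle, 200 mm long. To be left alone.
- pin: Wooden roller, 36 mm thick, 256 mm long. To be left alone.

How it is judged:
By the outcome, as a careful person would: the job done as asked, in the order asked, and still so for the second after the job is handed in, with the robot touching nothing.
It also fails if it takes over 64 s, if anything falls off the work surface, if the arm or the gripper's body presses on something with over 40 N, if the wrist force passes 120 N, or if a joint passes its speed limit or range.

## Working session

There is one attempt and no reset: what is moved stays moved. The work goes in short steps, Python scripts to look and compute and a tool call to move; the robot and the scene stay as the last step left them, time stands still between calls to the robot, and variables do not carry over. Pictures are saved under pics/ and viewed, at most 10 in all, crops included, and the job is handed in when it is done.

Besides the shell and the picture viewer there is one more tool, called as name(argument=value, ...) on one line, values as JSON. play_rows: Moves the arm, as the interface text tells. Shifts and turns lie within -1 to 1; 1 stands for 0.04 m of shift or 5 degrees of turn. Its arguments: {"type":"object","properties":{"deltas":{"type":"array"}},"required":["deltas"]}

```bash
mkdir -p pics; ls; python3 - <<'E'
from cell import manip
import cv2,numpy as np
s=manip.get_state();print(s)
for c in("top","side"):
    im=manip.read_camera(c);cv2.imwrite(f"pics/{c}0.png",im[:,:,::-1])
    m=manip.camera_model(c);print(c,m["camera_matrix"],m["T"])
    for t in("die_mid","die","die_hole","die_pocket","mouth","cradle","die_round","die_coil"):
        print(t,[(np.round(d["position"],1).tolist(),round(d["p"],2)) for d in manip.place_of(t,c)[:4]])
E
```

```text
pics
{'time': 0.0, 'q': array([-1.38312051e+00,  2.21236248e-01,  1.52760584e+00, -3.81085251e-05,
        1.39472582e+00, -1.26073123e-01]), 'qvel': array([-0.00012673,  0.00159857, -0.00011903,  0.00037984,  0.00102048,
       -0.00094081]), 'joint_torque': array([ 7.82230800e-04, -4.96892631e+01, -3.89394808e+01, -1.40589113e-04,
        1.12908497e-02,  3.04081198e-05]), 'position': array([ 192.84704827, -594.21770597,  403.59544131]), 'orientation': array([-3.13962836e+00, -2.11158272e-04,  3.13755440e-01]), 'contact_force': array([-0.1240048 , -0.06287569, -0.04585586]), 'torque': array([-0.0299407 , -0.06111283,  0.03146857]), 'gripper_force': 0.0, 'gripper_width': 85.43834399549426}
top [[454.10437763   0.         323.28528363]
 [  0.         454.10437763 196.45405039]
 [  0.           0.           1.        ]] [[ 1.59204568e-02  9.87945843e-01 -1.53979058e-01  3.23525699e+02]
 [-9.99787492e-01  1.37121429e-02 -1.53931254e-02  3.22298052e+01]
 [-1.30961914e-02  1.54191401e-01  9.87954200e-01  1.49436192e+03]
 [ 0.00000000e+00  0.00000000e+00  0.00000000e+00  1.00000000e+00]]

[... 598 characters left out ...]
194.51282494]
 [  0.           0.           1.        ]] [[-8.99021866e-01  3.08043297e-01 -3.11237869e-01  1.73545268e+02]
 [-4.37724262e-01 -6.52504496e-01  6.18575261e-01  7.61584123e+02]
 [-1.25361458e-02  6.92349052e-01  7.21453834e-01  9.46367863e+02]
 [ 0.00000000e+00  0.00000000e+00  0.00000000e+00  1.00000000e+00]]
die_mid [([452.1, -135.0, 29.9], 0.77)]
die [([469.9, 295.8, 128.0], 0.62), ([454.3, -132.3, -3.4], 0.58)]
die_hole [([504.0, -129.9, 5.0], 0.8), ([496.0, -108.0, 9.1], 0.4)]
die_pocket [([495.7, -107.4, 10.2], 0.87)]
mouth [([470.9, 294.0, 127.4], 0.63)]
cradle [([469.8, 298.3, -1.9], 0.61)]
die_round [([637.3, -80.1, -0.5], 0.71)]
die_coil [([529.4, -303.6, 0.8], 0.91)]
```

```bash
python3 - <<'E'
import cv2,numpy as np
t=cv2.imread("pics/top0.png");s=cv2.imread("pics/side0.png")
cv2.imwrite("pics/both.png",np.vstack([cv2.resize(t,(480,300)),cv2.resize(s,(480,300))]))
E
```

```text
(no output)
```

View pics/both.png

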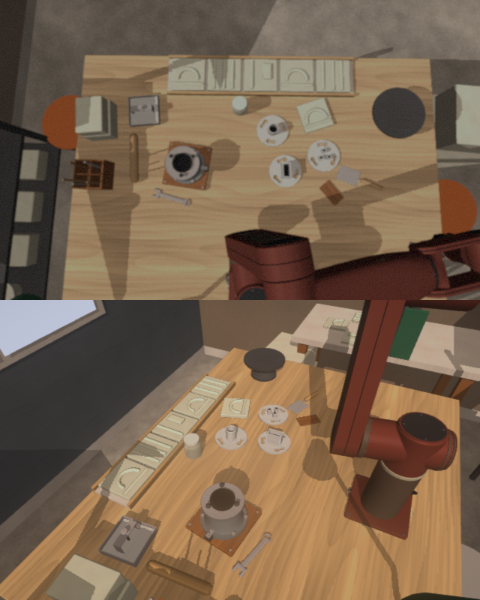

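play_rows(deltas=[{"fingers":0,"delta_pos":[0.45,0.85,0],"angular":[0,0,-0.45]},{"fingers":0,"delta_pos":[0.45,0.85,0],"angular":[0,0,-0.45]},{"fingers":0,"delta_pos":[0.45,0.85,0],"angular":[0,0,-0.45]},{"fingers":0,"delta_pos":[0.45,0.85,0],"angular":[0,0,-0.45]},{"fingers":0,"delta_pos":[0.45,0.85,0],"angular":[0,0,-0.45]},{"fingers":0,"delta_pos":[0.45,0.85,0],"angular":[0,0,-0.45]},{"fingers":0,"delta_pos":[0.45,0.85,0],"angular":[0,0,-0.45]},{"fingers":0,"delta_pos":[0.45,0.85,0],"angular":[0,0,-0.45]}])

```text
time: 1.7
position: [337.3, -321.0, 404.9]
orientation: [3.141, -0.0, -0.002]
contact_force: [1.0, -1.1, 0.4]
gripper_width: 85.8
gripper_force: 0.0
```

play_rows(deltas=[{"fingers":0,"delta_pos":[0.42,0.68,0],"angular":[0,0,0]},{"fingers":0,"delta_pos":[0.42,0.68,0],"angular":[0,0,0]},{"fingers":0,"delta_pos":[0.42,0.68,0],"angular":[0,0,0]},{"fingers":0,"delta_pos":[0.42,0.68,0],"angular":[0,0,0]},{"fingers":0,"delta_pos":[0.42,0.68,0],"angular":[0,0,0]},{"fingers":0,"delta_pos":[0.42,0.68,0],"angular":[0,0,0]},{"fingers":0,"delta_pos":[0.42,0.68,0],"angular":[0,0,0]},{"fingers":0,"delta_pos":[0,0,0],"angular":[0,0,0]}])

```text
time: 2.5
position: [455.7, -129.5, 404.9]
orientation: [-3.141, -0.001, 0.003]
contact_force: [-0.6, -0.1, -0.3]
gripper_width: 85.2
gripper_force: 0.0
```

```bash
python3 - <<'E'
from cell import manip
import cv2,numpy as np
s=manip.get_state();print(s["time"],s["position"],s["orientation"])
c="wrist";m=manip.camera_model(c)
im=manip.read_camera(c);cv2.imwrite("pics/w1.png",im[:,:,::-1])
np.savez("pics/w1.npz",K=m["camera_matrix"],T=m["T"])
print(m["camera_matrix"],m["T"])
for t in("die_mid","die","die_hole","die_pocket"):
    print(t,[(np.round(d["position"],1).tolist(),round(d["p"],2)) for d in manip.place_of(t,c)[:4]])
E
```

```text
2.5 [ 455.65002577 -129.53809825  404.92637061] [-3.14065355e+00 -1.03205421e-03  3.38392378e-03]
[[341.10142753   0.         328.51922485]
 [  0.         341.10142753 206.89915399]
 [  0.           0.           1.        ]] [[ 2.91761932e-03  9.64027327e-01  2.65787135e-01  5.22488219e+02]
 [-9.99995646e-01  2.93029019e-03  3.48876167e-04 -1.28910293e+02]
 [-4.42507276e-04 -2.65786995e-01  9.64031679e-01  3.73507727e+02]
 [ 0.00000000e+00  0.00000000e+00  0.00000000e+00  1.00000000e+00]]
die_mid [([452.7, -135.3, 26.1], 0.77)]
die [([458.0, -133.0, -0.9], 0.59)]
die_hole [([506.5, -131.0, 3.8], 0.55)]
die_pocket [([499.2, -103.0, 10.6], 0.59)]
```

View pics/w1.png

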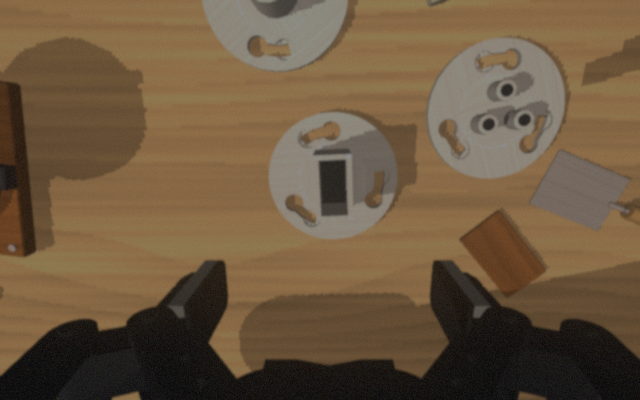

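```bash
cat > h.py <<'E'
import numpy as np,cv2
def proj(P,K,T):
    p=(np.linalg.inv(T)@np.c_[P,np.ones(len(P))].T)[:3]
    p=np.array([p[0],-p[1],-p[2]]);u=K@p;return (u[:2]/u[2]).T
def rect(im,K,T,c,z,half,s):
    # ortho view: right=+x, up=+y ; s px/mm
    q=np.array([[-half,half],[half,half],[half,-half],[-half,-half]],float)
    src=proj(np.c_[q+c,np.full(4,z)],K,T).astype(np.float32)
    n=int(2*half*s);dst=np.float32([[0,0],[n,0],[n,n],[0,n]])
    return cv2.warpPerspective(im,cv2.getPerspectiveTransform(src,dst),(n,n),flags=cv2.INTER_CUBIC)
E
python3 - <<'E'
from h import *
im=cv2.imread("pics/w1.png");d=np.load("pics/w1.npz")
c=np.array([455,-133.])
a=rect(im,d["K"],d["T"],c,8,80,2.5);b=rect(im,d["K"],d["T"],c,58,80,2.5)
for r in(a,b):
    cv2.line(r,(200,0),(200,400),(0,0,255),1);cv2.line(r,(0,200),(400,200),(0,0,255),1)
cv2.circle(a,(200,200),175,(0,255,0),1);cv2.rectangle(b,(120,155),(280,245),(0,255,0),1)
for k in range(3):
    t=np.deg2rad(120*k);cv2.circle(a,(int(200+127.5*np.cos(t)),int(200-127.5*np.sin(t))),25,(255,0,0),1)
cv2.imwrite("pics/r1.png",np.hstack([a,b]))
E
```

```text
(no output)
```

View pics/r1.png

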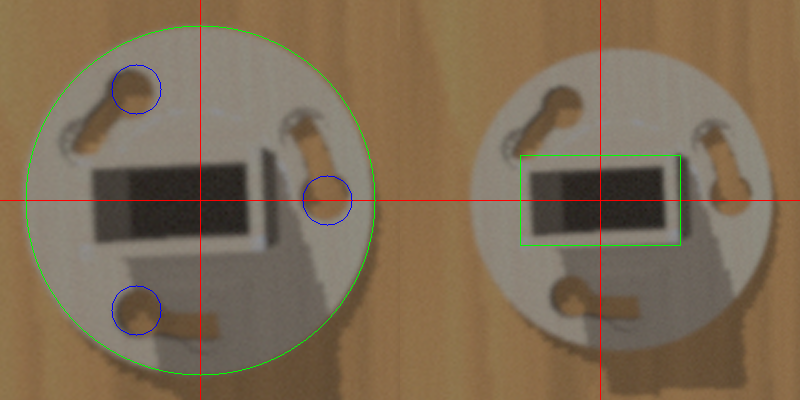

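play_rows(deltas=[{"fingers":0,"delta_pos":[-0.04,-0.11,-0.8],"angular":[0,0,0.3]},{"fingers":0,"delta_pos":[0,0,-0.9],"angular":[0,0,0]},{"fingers":0,"delta_pos":[0,0,-0.9],"angular":[0,0,0]},{"fingers":0,"delta_pos":[0,0,-0.9],"angular":[0,0,0]},{"fingers":0,"delta_pos":[0,0,-0.8],"angular":[0,0,0]},{"fingers":0,"delta_pos":[0,0,-0.6],"angular":[0,0,0]},{"fingers":0,"delta_pos":[0,0,-0.42],"angular":[0,0,0]},{"fingers":0,"delta_pos":[0,0,0],"angular":[0,0,0]}])

```text
time: 3.55
position: [451.1, -136.8, 189.4]
orientation: [-3.139, 0.005, 0.024]
contact_force: [0.9, 0.4, -0.9]
gripper_width: 85.7
gripper_force: 0.0
```

play_rows(deltas=[{"fingers":1,"delta_pos":[0,0,0],"angular":[0,0,0]},{"fingers":1,"delta_pos":[0,0,0],"angular":[0,0,0]},{"fingers":1,"delta_pos":[0,0,0],"angular":[0,0,0]},{"fingers":1,"delta_pos":[0,0,0],"angular":[0,0,0]},{"fingers":1,"delta_pos":[0,0,0],"angular":[0,0,0]},{"fingers":1,"delta_pos":[0,0,0],"angular":[0,0,0]},{"fingers":1,"delta_pos":[0,0,0],"angular":[0,0,0]},{"fingers":1,"delta_pos":[0,0,0],"angular":[0,0,0]}])

```text
time: 4.35
position: [453.7, -136.6, 193.4]
orientation: [3.141, -0.002, 0.026]
contact_force: [-0.7, 0.9, 7.2]
gripper_width: 35.6
gripper_force: 61.2
```

play_rows(deltas=[{"fingers":1,"delta_pos":[0,0,0.3],"angular":[0,0,0]},{"fingers":1,"delta_pos":[0,0,0.6],"angular":[0,0,0]},{"fingers":1,"delta_pos":[0,0,0.9],"angular":[0,0,0]},{"fingers":1,"delta_pos":[0,0,0.9],"angular":[0,0,0]},{"fingers":1,"delta_pos":[0,0,0.9],"angular":[0,0,0]},{"fingers":1,"delta_pos":[0,0,0.9],"angular":[0,0,0]},{"fingers":1,"delta_pos":[0,0,0.9],"angular":[0,0,0]},{"fingers":1,"delta_pos":[0,0,0.6],"angular":[0,0,0]}])

```text
time: 5.15
position: [452.6, -136.3, 435.2]
orientation: [3.14, -0.003, 0.026]
contact_force: [0.2, -0.2, -3.5]
gripper_width: 35.2
gripper_force: 60.8
```

play_rows(deltas=[{"fingers":1,"delta_pos":[0,0.6,0],"angular":[0,0,0]},{"fingers":1,"delta_pos":[0,0.9,0],"angular":[0,0,0]},{"fingers":1,"delta_pos":[0,0.9,0],"angular":[0,0,0]},{"fingers":1,"delta_pos":[0,0.9,0],"angular":[0,0,0]},{"fingers":1,"delta_pos":[0,0.9,0],"angular":[0,0,0]},{"fingers":1,"delta_pos":[0,0.9,0],"angular":[0,0,0]},{"fingers":1,"delta_pos":[0,0.9,0],"angular":[0,0,0]},{"fingers":1,"delta_pos":[0,0.4,0],"angular":[0,0,0]}])

```text
time: 5.95
position: [451.9, 122.0, 432.1]
orientation: [-3.141, 0.001, 0.028]
contact_force: [-0.3, -0.3, -4.5]
gripper_width: 35.4
gripper_force: 61.4
```

play_rows(deltas=[{"fingers":1,"delta_pos":[0,0,0],"angular":[0,0,0]},{"fingers":1,"delta_pos":[0,0,0],"angular":[0,0,0]},{"fingers":1,"delta_pos":[0,0,0],"angular":[0,0,0]},{"fingers":1,"delta_pos":[0,0,0],"angular":[0,0,0]},{"fingers":1,"delta_pos":[0,0,0],"angular":[0,0,0]},{"fingers":1,"delta_pos":[0,0,0],"angular":[0,0,0]},{"fingers":1,"delta_pos":[0,0,0],"angular":[0,0,0]},{"fingers":1,"delta_pos":[0,0,0],"angular":[0,0,0]}])

```text
time: 6.75
position: [453.0, 119.4, 431.9]
orientation: [3.142, 0.0, 0.026]
contact_force: [-0.3, 0.5, -3.9]
gripper_width: 35.1
gripper_force: 61.3
```

```bash
python3 - <<'E'
from cell import manip
import cv2,numpy as np
from h import *
s=manip.get_state();print(s["time"],s["position"],s["orientation"],s["contact_force"],s["gripper_width"])
c="wrist";m=manip.camera_model(c)
im=manip.read_camera(c)[:,:,::-1].copy();cv2.imwrite("pics/w2.png",im)
np.savez("pics/w2.npz",K=m["camera_matrix"],T=m["T"])
for t in("die_mid","die","mouth","cradle"):
    print(t,[(np.round(d["position"],1).tolist(),round(d["p"],2)) for d in manip.place_of(t,c)[:3]])
r=rect(im,m["camera_matrix"],m["T"],np.array([471,294.]),145,80,2.5)
cv2.imwrite("pics/v2.png",np.vstack([np.hstack([r,np.zeros((400,400,3),np.uint8)]),]) )
cv2.imwrite("pics/v2.png",np.hstack([r,cv2.resize(im,(400,250))[:, :].copy() if 0 else cv2.copyMakeBorder(cv2.resize(im,(400,250)),0,150,0,0,cv2.BORDER_CONSTANT)]))
E
```

```text
6.75 [452.95168197 119.36659833 431.90421524] [3.14158986e+00 6.09473792e-06 2.55169868e-02] [-0.34847398  0.53177503 -3.92558422] 35.102340182590005
die_mid [([451.7, 118.4, 267.5], 0.64)]
die [([452.7, 119.0, 236.0], 0.63), ([473.4, 298.2, 134.9], 0.41)]
mouth [([333.5, 358.9, -0.0], 0.69), ([470.9, 299.3, 132.2], 0.62)]
cradle [([469.3, 297.2, 2.3], 0.58)]
```

View pics/v2.png

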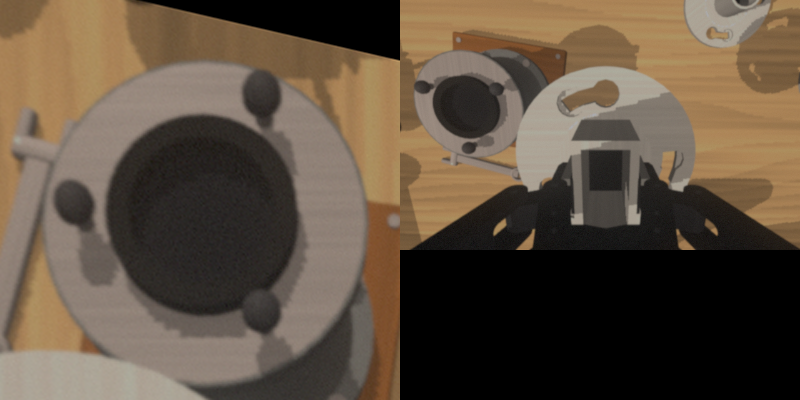

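```bash
python3 - <<'E'
from h import *
im=cv2.imread("pics/w2.png");d=np.load("pics/w2.npz")
for z in(141,143,145):
    c0=np.array([471,294.]);r=rect(im,d["K"],d["T"],c0,z,80,5)
    g=cv2.cvtColor(r,cv2.COLOR_BGR2GRAY);P=[]
    for a in(180,60,-60):
        # erode-free local: threshold with circle template match
        t=np.deg2rad(a);cx,cy=400+255*np.cos(t),400-255*np.sin(t)
        R=70;x0,y0=int(cx-R),int(cy-R);w=g[y0:y0+2*R,x0:x0+2*R]
        k=np.zeros((110,110),np.float32);k[:]=1;cv2.circle(k,(55,55),40,0,-1)
        k=cv2.GaussianBlur(k,(0,0),6)
        m=cv2.matchTemplate(w.astype(np.float32),k,cv2.TM_CCOEFF_NORMED)
        _,v,_,l=cv2.minMaxLoc(m);P.append([x0+l[0]+55,y0+l[1]+55])
    P=(np.array(P)-400)/5*[1,-1]+c0;c=P.mean(0);q=P-c
    print(z,P.round(1).tolist(),c.round(2),np.hypot(*q.T).round(1),np.degrees(np.arctan2(q[:,1],q[:,0])).round(2))
# die hole angle in hand: plate top z
E
```

```text
141 [[419.4, 295.0], [495.4, 339.4], [495.8, 249.8]] [470.2  294.73] [50.8 51.3 51.7] [179.7   60.57 -60.33]
143 [[420.2, 293.6], [495.6, 337.6], [496.0, 249.0]] [470.6 293.4] [50.4 50.8 51.2] [179.77  60.51 -60.23]
145 [[420.8, 292.4], [495.8, 336.0], [496.2, 248.0]] [470.93 292.13] [50.1 50.4 50.9] [179.7   60.45 -60.21]
```

```bash
python3 - <<'E'
from h import *
im=cv2.imread("pics/w2.png");d=np.load("pics/w2.npz")
c0=np.array([453,119.4]);r=rect(im,d["K"],d["T"],c0,246.6,85,3.5)
n=r.shape[0]//2;S=3.5
def P(x,y,a=1.5):
    t=np.deg2rad(a);return (int(round(n+S*(x*np.cos(t)-y*np.sin(t)))),int(round(n-S*(x*np.sin(t)+y*np.cos(t)))))
cv2.circle(r,(n,n),int(70*S),(0,255,0),1)
for k in range(3):
    t=np.deg2rad(120*k);cv2.circle(r,P(51*np.cos(t),51*np.sin(t)),int(10*S),(255,0,0),1)
    t+=np.pi/6;cv2.circle(r,P(51*np.cos(t),51*np.sin(t)),int(10*S),(0,0,255),1)
cv2.imwrite("pics/v3.png",r)
E
```

```text
(no output)
```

View pics/v3.png

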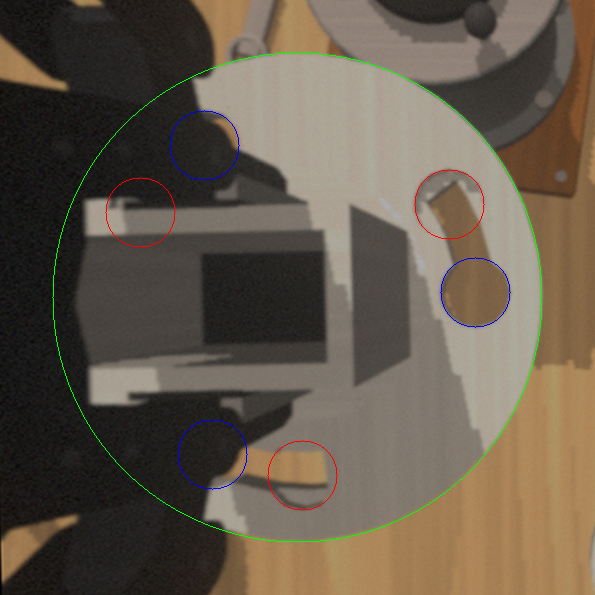

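play_rows(deltas=[{"fingers":1,"delta_pos":[0.05,0.5,0],"angular":[0,0,0.9]},{"fingers":1,"delta_pos":[0.05,0.5,0],"angular":[0,0,0.9]},{"fingers":1,"delta_pos":[0.05,0.5,0],"angular":[0,0,0.9]},{"fingers":1,"delta_pos":[0.05,0.5,0],"angular":[0,0,0.9]},{"fingers":1,"delta_pos":[0.05,0.5,0],"angular":[0,0,0.9]},{"fingers":1,"delta_pos":[0.05,0.5,0],"angular":[0,0,0.9]},{"fingers":1,"delta_pos":[0.05,0.5,0],"angular":[0,0,0.9]},{"fingers":1,"delta_pos":[0.05,0.5,0],"angular":[0,0,0.9]}])

```text
time: 7.8
position: [468.9, 280.5, 431.8]
orientation: [-3.142, 0.0, 0.658]
contact_force: [0.2, 0.4, -3.8]
gripper_width: 35.1
gripper_force: 61.7
```

play_rows(deltas=[{"fingers":1,"delta_pos":[0.04,0.35,0],"angular":[0,0,0.9]},{"fingers":1,"delta_pos":[0,0,-0.25],"angular":[0,0,0.9]},{"fingers":1,"delta_pos":[0,0,-0.4],"angular":[0,0,0.9]},{"fingers":1,"delta_pos":[0,0,-0.4],"angular":[0,0,0.9]},{"fingers":1,"delta_pos":[0,0,-0.4],"angular":[0,0,0.9]},{"fingers":1,"delta_pos":[0,0,-0.3],"angular":[0,0,0]},{"fingers":1,"delta_pos":[0,0,0],"angular":[0,0,0]},{"fingers":1,"delta_pos":[0,0,0],"angular":[0,0,0]}])

```text
time: 8.6
position: [470.6, 293.6, 362.1]
orientation: [-3.142, 0.0, 1.045]
contact_force: [0.5, -0.5, -2.5]
gripper_width: 35.4
gripper_force: 61.6
```

play_rows(deltas=[{"fingers":1,"delta_pos":[0,0,0],"angular":[0,0,0]},{"fingers":1,"delta_pos":[0,0,0],"angular":[0,0,0]},{"fingers":1,"delta_pos":[0,0,0],"angular":[0,0,0]},{"fingers":1,"delta_pos":[0,0,0],"angular":[0,0,0]},{"fingers":1,"delta_pos":[0,0,0],"angular":[0,0,0]},{"fingers":1,"delta_pos":[0,0,0],"angular":[0,0,0]},{"fingers":1,"delta_pos":[0,0,0],"angular":[0,0,0]},{"fingers":1,"delta_pos":[0,0,0],"angular":[0,0,0]}])

```text
time: 9.4
position: [470.5, 293.5, 361.9]
orientation: [-3.142, 0.0, 1.047]
contact_force: [0.7, -0.1, -3.3]
gripper_width: 35.3
gripper_force: 61.6
```

```bash
python3 - <<'E'
from cell import manip
import cv2,numpy as np
from h import *
s=manip.get_state();print(s["time"],s["position"],s["orientation"],s["contact_force"],s["q"])
c="wrist";m=manip.camera_model(c)
im=manip.read_camera(c)[:,:,::-1].copy();cv2.imwrite("pics/w4.png",im)
np.savez("pics/w4.npz",K=m["camera_matrix"],T=m["T"])
r=rect(im,m["camera_matrix"],m["T"],np.array([470.5,293.5]),s["position"][2]-193.3+8,85,3.5)
r2=rect(im,m["camera_matrix"],m["T"],np.array([470.5,293.5]),147,85,3.5)
n=297
for k in range(3):
    t=np.deg2rad(60+120*k)
    for q in(r,r2): cv2.circle(q,(int(n+51*3.5*np.cos(t)),int(n-51*3.5*np.sin(t))),28 if q is r2 else 35,(255,0,0),1)
cv2.imwrite("pics/v4.png",np.hstack([r,r2])[:, :] if 0 else cv2.resize(np.hstack([r,r2]),(800,400)))
E
```

```text
9.4 [470.51285248 293.52412701 361.86647186] [-3.14151639e+00  3.44709449e-05  1.04678902e+00] [ 0.69304798 -0.07305954 -3.25341038] [4.15539327e-01 8.74039978e-02 1.75762228e+00 4.28210759e-05
 1.29663921e+00 9.39535043e-01]
```

View pics/v4.png

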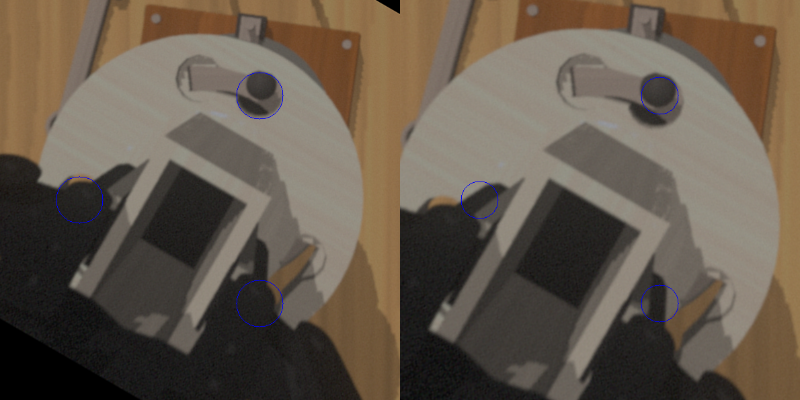

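play_rows(deltas=[{"fingers":1,"delta_pos":[0,0,-0.1],"angular":[0,0,0]},{"fingers":1,"delta_pos":[0,0,-0.1],"angular":[0,0,0]},{"fingers":1,"delta_pos":[0,0,-0.1],"angular":[0,0,0]},{"fingers":1,"delta_pos":[0,0,-0.1],"angular":[0,0,0]},{"fingers":1,"delta_pos":[0,0,-0.1],"angular":[0,0,0]},{"fingers":1,"delta_pos":[0,0,-0.1],"angular":[0,0,0]},{"fingers":1,"delta_pos":[0,0,-0.05],"angular":[0,0,0]},{"fingers":1,"delta_pos":[0,0,0],"angular":[0,0,0]}])

```text
time: 10.25
position: [470.4, 293.6, 335.5]
orientation: [-3.141, 0.0, 1.047]
contact_force: [0.1, 0.6, -3.5]
gripper_width: 35.3
gripper_force: 61.7
```

play_rows(deltas=[{"fingers":1,"delta_pos":[0,0,-0.05],"angular":[0,0,0]},{"fingers":1,"delta_pos":[0,0,-0.05],"angular":[0,0,0]},{"fingers":1,"delta_pos":[0,0,-0.05],"angular":[0,0,0]},{"fingers":1,"delta_pos":[0,0,-0.05],"angular":[0,0,0]},{"fingers":1,"delta_pos":[0,0,0],"angular":[0,0,0]},{"fingers":1,"delta_pos":[0,0,0],"angular":[0,0,0]},{"fingers":1,"delta_pos":[0,0,0],"angular":[0,0,0]},{"fingers":1,"delta_pos":[0,0,0],"angular":[0,0,0]}])

```text
time: 11.05
position: [470.6, 293.7, 328.5]
orientation: [3.141, -0.001, 1.047]
contact_force: [-3.3, 1.3, 5.9]
gripper_width: 35.4
gripper_force: 62.8
```

play_rows(deltas=[{"fingers":1,"delta_pos":[0,0,-0.05],"angular":[0,0,0]},{"fingers":1,"delta_pos":[0,0,-0.05],"angular":[0,0,0]},{"fingers":1,"delta_pos":[0,0,-0.03],"angular":[0,0,0]},{"fingers":1,"delta_pos":[0,0,0],"angular":[0,0,0]},{"fingers":1,"delta_pos":[0,0,0],"angular":[0,0,0]},{"fingers":1,"delta_pos":[0,0,0],"angular":[0,0,0]},{"fingers":1,"delta_pos":[0,0,0],"angular":[0,0,0]},{"fingers":1,"delta_pos":[0,0,0],"angular":[0,0,0]}])

```text
time: 11.85
position: [470.6, 293.7, 323.7]
orientation: [3.141, -0.001, 1.047]
contact_force: [-4.1, 0.4, 8.4]
gripper_width: 35.6
gripper_force: 63.0
```

```bash
python3 - <<'E'
from cell import manip
s=manip.get_state();print({k:s[k] for k in("position","orientation","contact_force","torque")})
E
```

```text
{'position': array([470.63052241, 293.73583406, 323.74899991]), 'orientation': array([ 3.14129594e+00, -9.90369421e-04,  1.04682246e+00]), 'contact_force': array([-4.08698745,  0.35218664,  8.40338446]), 'torque': array([0.30234616, 0.77113236, 0.03033257])}
```

play_rows(deltas=[{"fingers":1,"delta_pos":[-0.015,0,-0.04],"angular":[0,0,0]},{"fingers":1,"delta_pos":[0,0,0],"angular":[0,0,0]},{"fingers":1,"delta_pos":[0,0,0],"angular":[0,0,-0.2]},{"fingers":1,"delta_pos":[0,0,0],"angular":[0,0,-0.2]},{"fingers":1,"delta_pos":[0,0,0],"angular":[0,0,-0.2]},{"fingers":1,"delta_pos":[0,0,0],"angular":[0,0,-0.2]},{"fingers":1,"delta_pos":[0,0,0],"angular":[0,0,0]},{"fingers":1,"delta_pos":[0,0,0],"angular":[0,0,0]}])

```text
time: 12.65
position: [470.7, 293.6, 322.7]
orientation: [3.14, -0.002, 0.977]
contact_force: [-2.3, 0.5, 8.8]
gripper_width: 35.6
gripper_force: 63.3
```

```bash
python3 - <<'E'
from cell import manip
s=manip.get_state();print({k:s[k] for k in("position","orientation","contact_force","torque")})
E
```

```text
{'position': array([470.66880121, 293.64787071, 322.74830728]), 'orientation': array([ 3.13956314e+00, -2.38899135e-03,  9.77019483e-01]), 'contact_force': array([-2.3120786 ,  0.45065262,  8.79114547]), 'torque': array([0.11627384, 0.44393537, 0.04070889])}
```

play_rows(deltas=[{"fingers":1,"delta_pos":[0,0,0],"angular":[0,0,-0.3]},{"fingers":1,"delta_pos":[0,0,0],"angular":[0,0,-0.3]},{"fingers":1,"delta_pos":[0,0,0],"angular":[0,0,-0.3]},{"fingers":1,"delta_pos":[0,0,0],"angular":[0,0,-0.3]},{"fingers":1,"delta_pos":[0,0,0],"angular":[0,0,-0.3]},{"fingers":1,"delta_pos":[0,0,0],"angular":[0,0,-0.3]},{"fingers":1,"delta_pos":[0,0,0],"angular":[0,0,-0.3]},{"fingers":1,"delta_pos":[0,0,0],"angular":[0,0,0]}])

```text
time: 13.45
position: [470.7, 294.0, 322.9]
orientation: [3.14, -0.004, 0.793]
contact_force: [-2.3, 0.7, 8.8]
gripper_width: 35.3
gripper_force: 63.3
```

```bash
cat > s.py <<'E'
from cell import manip
s=manip.get_state();print({k:s[k] for k in("time","position","orientation","contact_force","torque")})
E
python3 s.py
```

```text
{'time': 13.45, 'position': array([470.67498821, 294.02006724, 322.93819543]), 'orientation': array([ 3.14031815, -0.00368774,  0.79343018]), 'contact_force': array([-2.28281602,  0.70764247,  8.82464089]), 'torque': array([0.34588863, 0.42290343, 0.03976435])}
```

play_rows(deltas=[{"fingers":1,"delta_pos":[0,0,0],"angular":[0,0,-0.3]},{"fingers":1,"delta_pos":[0,0,0],"angular":[0,0,-0.3]},{"fingers":1,"delta_pos":[0,0,0],"angular":[0,0,-0.3]},{"fingers":1,"delta_pos":[0,0,0],"angular":[0,0,-0.3]},{"fingers":1,"delta_pos":[0,0,0],"angular":[0,0,-0.3]},{"fingers":1,"delta_pos":[0,0,0],"angular":[0,0,-0.3]},{"fingers":1,"delta_pos":[0,0,0],"angular":[0,0,-0.3]},{"fingers":1,"delta_pos":[0,0,0],"angular":[0,0,0]}])

```text
time: 14.25
position: [470.7, 294.1, 322.9]
orientation: [3.141, -0.004, 0.61]
contact_force: [-1.8, 2.5, 8.7]
gripper_width: 35.6
gripper_force: 63.3
```

```bash
python3 s.py
```

```text
{'time': 14.25, 'position': array([470.6624277 , 294.05371343, 322.91176515]), 'orientation': array([ 3.14111456, -0.00386966,  0.61006946]), 'contact_force': array([-1.75152571,  2.51806501,  8.69779631]), 'torque': array([0.31983935, 0.46642614, 0.02684848])}
```

play_rows(deltas=[{"fingers":1,"delta_pos":[0,0,0],"angular":[0,0,-0.2]},{"fingers":1,"delta_pos":[0,0,0],"angular":[0,0,-0.2]},{"fingers":1,"delta_pos":[0,0,0],"angular":[0,0,-0.2]},{"fingers":1,"delta_pos":[0,0,0],"angular":[0,0,-0.15]},{"fingers":1,"delta_pos":[0,0,0],"angular":[0,0,-0.15]},{"fingers":1,"delta_pos":[0,0,0],"angular":[0,0,0]},{"fingers":1,"delta_pos":[0,0,0],"angular":[0,0,0]},{"fingers":1,"delta_pos":[0,0,0],"angular":[0,0,0]}])

```text
time: 15.05
position: [470.6, 294.1, 322.9]
orientation: [3.142, -0.004, 0.532]
contact_force: [-2.3, 2.0, 7.7]
gripper_width: 35.6
gripper_force: 63.2
```

```bash
python3 s.py
```

```text
{'time': 15.05, 'position': array([470.64119115, 294.08577924, 322.88439313]), 'orientation': array([ 3.14151029, -0.00389626,  0.53239082]), 'contact_force': array([-2.33866505,  2.03285314,  7.66349095]), 'torque': array([0.42465029, 0.39789196, 0.16098659])}
```

play_rows(deltas=[{"fingers":1,"delta_pos":[0,0,0],"angular":[0,0,-0.15]},{"fingers":1,"delta_pos":[0,0,0],"angular":[0,0,-0.15]},{"fingers":1,"delta_pos":[0,0,0],"angular":[0,0,0]},{"fingers":1,"delta_pos":[0,0,0],"angular":[0,0,0]},{"fingers":1,"delta_pos":[0,0,0],"angular":[0,0,0]},{"fingers":1,"delta_pos":[0,0,0],"angular":[0,0,0]},{"fingers":1,"delta_pos":[0,0,0],"angular":[0,0,0]},{"fingers":1,"delta_pos":[0,0,0],"angular":[0,0,0]}])

```text
time: 15.85
position: [470.3, 294.3, 322.9]
orientation: [-3.141, -0.003, 0.507]
contact_force: [-4.2, 3.2, 9.0]
gripper_width: 35.6
gripper_force: 63.4
```

```bash
python3 s.py
```

```text
{'time': 15.85, 'position': array([470.279367  , 294.27744109, 322.85944764]), 'orientation': array([-3.14115501e+00, -3.13702794e-03,  5.07222718e-01]), 'contact_force': array([-4.16134604,  3.18445614,  9.03668783]), 'torque': array([0.47168612, 0.67921523, 0.67205904])}
```

play_rows(deltas=[{"fingers":1,"delta_pos":[0,0,0],"angular":[0,0,0.12]},{"fingers":1,"delta_pos":[0,0,0.03],"angular":[0,0,0]},{"fingers":1,"delta_pos":[0,0,0.03],"angular":[0,0,0]},{"fingers":1,"delta_pos":[0,0,0.02],"angular":[0,0,0]},{"fingers":1,"delta_pos":[0,0,0],"angular":[0,0,0]},{"fingers":1,"delta_pos":[0,0,0],"angular":[0,0,0]},{"fingers":1,"delta_pos":[0,0,0],"angular":[0,0,0]},{"fingers":1,"delta_pos":[0,0,0],"angular":[0,0,0]}])

```text
time: 16.65
position: [470.4, 294.2, 325.3]
orientation: [-3.141, -0.003, 0.516]
contact_force: [-0.5, 5.0, 5.5]
gripper_width: 35.5
gripper_force: 62.8
```

```bash
python3 s.py
```

```text
{'time': 16.65, 'position': array([470.3591547 , 294.15716892, 325.31815922]), 'orientation': array([-3.14085076e+00, -3.08541387e-03,  5.16355256e-01]), 'contact_force': array([-0.45320611,  4.98898218,  5.54167294]), 'torque': array([0.88243234, 0.25597752, 0.04909391])}
```

play_rows(deltas=[{"fingers":1,"delta_pos":[0,0,0.03],"angular":[0,0,0]},{"fingers":1,"delta_pos":[0,0,0],"angular":[0,0,0]},{"fingers":1,"delta_pos":[0,0,0],"angular":[0,0,0]},{"fingers":0,"delta_pos":[0,0,0],"angular":[0,0,0]},{"fingers":0,"delta_pos":[0,0,0],"angular":[0,0,0]},{"fingers":0,"delta_pos":[0,0,0],"angular":[0,0,0]},{"fingers":0,"delta_pos":[0,0,0],"angular":[0,0,0]},{"fingers":0,"delta_pos":[0,0,0],"angular":[0,0,0]}])

```text
time: 17.45
position: [469.9, 293.3, 325.2]
orientation: [3.141, 0.001, 0.516]
contact_force: [-0.5, 0.6, 1.1]
gripper_width: 85.1
gripper_force: 0.0
```

play_rows(deltas=[{"fingers":0,"delta_pos":[0,0,0],"angular":[0,0,0]},{"fingers":0,"delta_pos":[0,0,0.2],"angular":[0,0,0]},{"fingers":0,"delta_pos":[0,0,0.5],"angular":[0,0,0]},{"fingers":0,"delta_pos":[0,0,0.8],"angular":[0,0,0]},{"fingers":0,"delta_pos":[0,0,0.8],"angular":[0,0,0]},{"fingers":0,"delta_pos":[0,0,0.8],"angular":[0,0,0]},{"fingers":0,"delta_pos":[0,0,0.4],"angular":[0,0,0]},{"fingers":0,"delta_pos":[0,0,0],"angular":[0,0,0]}])

```text
time: 18.25
position: [470.3, 293.8, 468.8]
orientation: [3.141, -0.006, 0.516]
contact_force: [-0.2, -0.8, -0.3]
gripper_width: 85.1
gripper_force: 0.0
```

```bash
python3 s.py; python3 - <<'E'
from cell import manip
from h import *
m=manip.camera_model("wrist")
im=manip.read_camera("wrist")[:,:,::-1].copy()
r=rect(im,m["camera_matrix"],m["T"],np.array([470.5,293.5]),142,80,4)
for c in("wrist","top"):
    if c=="top":manip.read_camera(c)
    for t in("die","die_pocket"):print(c,t,[(np.round(d["position"],1).tolist(),round(d["p"],2)) for d in manip.place_of(t,c)[:3]])
cv2.imwrite("pics/v5.png",r)
E
```

```text
{'time': 18.25, 'position': array([470.34718271, 293.75129614, 468.8214813 ]), 'orientation': array([ 3.14099637, -0.0058259 ,  0.51632613]), 'contact_force': array([-0.16402483, -0.79646726, -0.34673577]), 'torque': array([-0.02308154,  0.00606721,  0.01035416])}
wrist die [([471.1, 294.9, 135.0], 0.7)]
wrist die_pocket [([497.8, 341.3, 143.9], 0.64), ([497.0, 532.0, 0.6], 0.62)]
top die [([705.7, -266.0, -2.2], 0.64), ([473.2, 295.9, 136.7], 0.58)]
top die_pocket [([496.0, 339.2, 140.1], 0.89)]
```

View pics/v5.png

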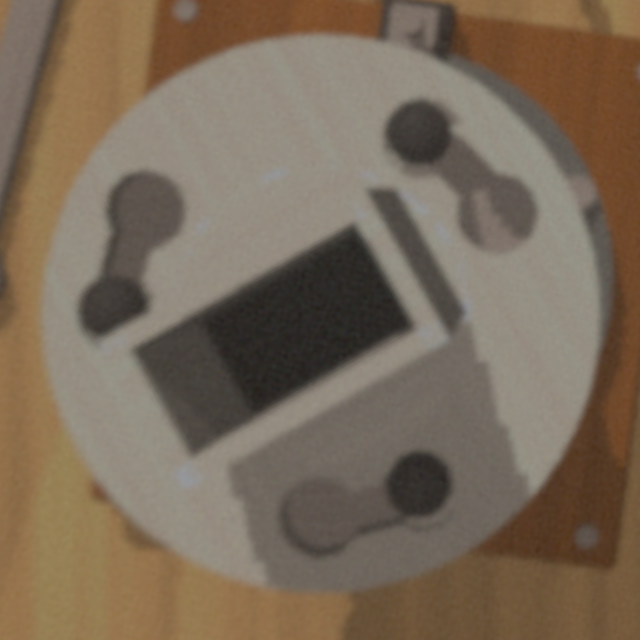

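```bash
cat > fit.py <<'E'
from h import *
from scipy.optimize import least_squares
def rad(im,K,T,c,z):
    S=5;r=rect(im,K,T,np.array(c),z,85,S)
    hsv=cv2.cvtColor(cv2.GaussianBlur(r,(0,0),2),cv2.COLOR_BGR2HSV)[:,:,1].astype(float)
    n=425;pts=[]
    for a in np.arange(0,360,2):
        t=np.deg2rad(a);R=np.arange(62*S,78*S,.5)
        p=cv2.remap(hsv.astype(np.float32),(n+R*np.cos(t)).astype(np.float32)[None],(n-R*np.sin(t)).astype(np.float32)[None],1)[0]
        g=np.gradient(cv2.GaussianBlur(p[None],(0,0),4)[0]);i=g.argmax()
        if g[i]>0.6: pts.append(R[i]*np.array([np.cos(t),np.sin(t)])/S)
    pts=np.array(pts)
    f=least_squares(lambda v:np.hypot(pts[:,0]-v[0],pts[:,1]-v[1])-v[2],[0,0,70],loss="soft_l1",f_scale=.3)
    return len(pts),f.x.round(2),np.median(abs(f.fun)).round(2)
E
python3 - <<'E'
from fit import *
from cell import manip
d=np.load("pics/w1.npz");im=cv2.imread("pics/w1.png")
for z in(5,8,11):print("ref",z,rad(im,d["K"],d["T"],(454.2,-134),z))
m=manip.camera_model("wrist");im=manip.read_camera("wrist")[:,:,::-1].copy()
for z in(139,142):print(z,rad(im,m["camera_matrix"],m["T"],(470.5,293.5),z))
E
```

```text
ref 5 (180, array([-0.73,  0.54, 70.69]), np.float64(0.18))
ref 8 (180, array([-0.18,  0.58, 70.11]), np.float64(0.18))
ref 11 (180, array([ 0.38,  0.61, 69.54]), np.float64(0.17))
139 (177, array([ 0.2 ,  1.83, 71.18]), np.float64(0.35))
142 (176, array([ 0.82,  2.18, 70.46]), np.float64(0.41))
```

```bash
python3 -c "
from cell import manip
print(manip.hand_in())"
```

```text
the job is handed in; nothing more can be done
None
```

The rectangular-mouthpiece die is on the nose, turned clockwise about 31° until it stopped; the last image shows the stud heads at the slot ends and the plate at its seated height, and I handed the job in at about 18 s with no other die or tool moved.

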